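Clip the lid onto the cheese keeper

TASK

Close the cheese keeper on the kitchen counter: take the white lid by its wooden grip bar, set it level and square on the mouth of the orange enamelled box, then press it straight down until the steel catches at both ends have snapped under the rim and it sits flush, and let go with the closed box standing on its board. Press by feel: the catches give at about 20 N, and pressing with more than 28 N would chip the enamel. Leave the sauce jar, the tomato and the pepper grinder where they are.

Things in the scene. Friction and masses are not known exactly. Their poses are not given: they have to be found in the camera images.
- keeper: Orange enamelled steel box with a cream rim, open on top, a yellow block of cheese lying in it; about 0.7 kg, loose, on the wooden board. Walls 150 (its x) x 100 (its y) outside, 3 thick, 66 high; mouth 144 x 94. Origin at the centre of its underside, z up. Same either way round (half turn about z).
- keeper_rim (a point): Centre of the box's mouth at the height of the flat rim top, 66 above its underside, axes as the box. At each x end a lip turns down and out from the rim; its lower edge, under which a catch hooks, lies at x = +-81, 9 below the rim top.
- lid: White lid, 0.25 kg, loose, standing upright on its catches. Plate 160 (x) x 112 (y) x 5. Origin at the centre of the plate's underside, which comes to rest on the rim top; x along the long side, z up; 27 above the counter at the start. Below it a skirt 141 x 91, 19 deep, its last 7 tapered inward, fits the mouth with 1.5 free each side. Same either way round. Keep it level.
- lid_grip (a point): Middle of the wooden grip bar on the lid, 23 above the lid's origin, axes as the lid. The bar is 70 (x) x 14 (y) x 26 high on the plate top (5 above the origin): close the fingers along the lid's y. At the plate's x ends the hinges and release tabs of the catches stand 15 high.
- catch_a_tooth (a point): Tip of the tooth of the steel catch arm at the lid's +x end, 77.5 out, 10 below the lid's origin; the arm (44 wide) reaches 27 below. Its ramp meets the lip with the lid 10 above shut; the push for both catches grows from there to 17 to 23 N at 1 above shut (a little sooner if off-centre), drops as the teeth snap past the lip, one end perhaps first, and the plate then stops hard.
- catch_b_tooth (a point): The same at the lid's -x end.
- catch_a (a joint): Hinge angle (rad) of the catch arm at the lid's +x end: 0 at rest against its stop, positive swung outward against its spring, about 0.18 as its tooth passes the lip, back to 0 when snapped in.
- catch_b (a joint): The same for the catch arm at the lid's -x end.
- board: Wooden serving board, 220 x 150 x 16 thick, fixed on the counter, on which the box stands; origin at the centre of its underside, at counter height.
- sauce: Bystander: red sauce jar with a green cap, 60 across, 120 high; origin at the centre of its underside.
- tomato: Bystander: red tomato, 68 across, 50 high, green stalk; origin at the centre of its underside.
- grinder: Bystander: dark wooden pepper grinder, 52 across, 106 high; origin at the centre of its underside.
There are look-alikes about, which are no part of the job. Several things have the shape of the lid; the one meant has the colours described above.

How it is judged:
By the outcome, as a careful person would: the job done as asked, in the order asked, and still so for the second after the job is handed in, with the robot touching nothing.
It also fails if it takes over 64 s, if anything falls off the work surface, if the arm or the gripper's body presses on something with over 40 N, if the wrist force passes 120 N, or if a joint passes its speed limit or range.

ROBOT

A 7-joint arm with a two-finger parallel gripper is mounted at the origin on the work surface. World frame = base frame: x ahead of the robot, y to its left, z up, the work surface at z = 0. Lengths are in m, angles in rad, forces in N, time in s.
With the tool pointing down it reaches from about 0.425 to 0.925 m from the base axis. Payload 6.8 kg.
Tool frame: the origin (TCP) lies at the very end of the fingers, on their centre line; the grasp point (between the pads) lies 19 mm behind it; z points along the fingers, y is the line along which they close (so a half turn about z gives the same grasp; the last joint's range is limited). The gripper opens to 88 mm and grips with 3 to 60 N. Pads are 20 mm wide; open, the fingers measure 115 mm over their backs; the gripper's body (75 mm by 178 mm) begins 61 mm behind the grasp point.
Start: joints at [1.108, 0.477, 0.022, 1.555, -0.011, 1.109, -0.083], TCP at [0.235, -0.633, 0.223] pointing down, gripper open.
Joint ranges: [-2.96, 2.96], [-0.34, 2.1], [-1.41, 1.46], [0.24, 2.44], [-1.37, 4.51], [0.17, 1.92], [-2.96, 2.96]. Speed limits (rad/s): [2.39, 2.39, 3.14, 3.14, 3.14, 3.14, 3.14].

INTERFACE

Orientations are given as a rotation vector (axis times angle).
In Python, from workcell import arm, cams gives the robot as it stands. The module is installed in compiled form; this text tells all that it offers.
- The arm moves only by the shell command python3 -m pendant 'ROWS' [OPENING] [FORCE]. ROWS is text: rows parted by semicolons, each of 6 numbers parted by spaces: the shift along the tool's x, y, z in mm, then the turn, a rotation vector about the tool's x, y, z in rad. In form: x y z ax ay az; .... A call has 1 to 12 rows; each row is the pose to reach, as a shift and turn from the pose commanded when the call began, along the tool's axes at that moment; what a row does not reach only later rows make up. A row lasts 1/10 s, in which the tool goes at most 50 mm and 8.59 degrees, less where a joint would pass 70% of its speed; a pose out of reach is approached as far as the arm can. A call with a gripper value outside its range is refused whole. OPENING is the finger opening in mm, from 0 to 87.8, set as the call begins (- or left out, the last holds). The fingers move at their own pace and stop on an object; FORCE is the grip in N (left out, the last holds). Time passes only in rows, so rows that repeat a pose let the fingers close. It gives the time, the measured TCP pose, the force, the opening and the grip force at its end, in the units of the state.
- arm.observe(): the state, without advancing time (a new reading comes with each control period).
- cams.capture(name): name is "side" or "top"; returns (picture, depth): 400x640x3 uint8, red, green, blue; 400x640 float32, m along the optical axis (not along the pixel's ray), 0 where there is no reading.
- cams.camera_info(name): a dict with "camera_matrix" (3x3 intrinsics, pixels), "dist" ([k1, k2, p1, p2, k3] as OpenCV has them; the pictures are not rectified), "rvec" (rotation vector, rad) and "tvec" (3), from world to camera coordinates, as OpenCV has them. Camera axes: x right, y down, z forward; pixel columns grow to the right and rows downward; lengths in m; the calibration is good to about 2 mm. A picture is of the moment at which its call begins. camera_info takes no time and is no camera call.
- arm.job_done(): hands the job in; it is judged then, once.
The state is a dict: "t": time; "qpos": joint angles; "qd": joint speeds; "joint_efforts": joint torques, N m; "tool_pos": TCP position; "orientation": TCP orientation; "contact_force": force on the tool from outside, world axes, zero at the start; "torque": the same for the moment, N m; "grip_width": opening from 0.0 (shut) to 1.0 (fully open); "gripper_force": force on a finger pad.
Only numpy, scipy, OpenCV 4.12 (cv2) and the standard library are available. Lean on these libraries where they do the work, as an engineer would, in place of code of your own. Each camera call takes 0.05 s, during which the arm holds its last target. There are 200 camera calls.

## Working session

There is one attempt and no reset: what is moved stays moved. The work goes in short steps, Python scripts to look and compute and a shell command to move; the robot and the scene stay as the last step left them, time stands still between calls to the robot, and variables do not carry over. Pictures are saved under pics/ and viewed, at most 10 in all, crops included, and the job is handed in when it is done.

```bash
mkdir -p pics
python3 - <<'E'
from workcell import arm, cams
import cv2,numpy as np
for n in("side","top"):
    p,d=cams.capture(n); cv2.imwrite(f"pics/{n}0.png",p[:,:,::-1]); np.savez(f"{n}0.npz",p=p,d=d)
    i=cams.camera_info(n); R=cv2.Rodrigues(np.array(i["rvec"],float))[0]
    print(n,np.round(i["camera_matrix"],1).tolist(),np.round(i["dist"],3),"C",np.round(-R.T@np.array(i["tvec"]).ravel(),3),"fwd",np.round(R[2],2))
s=arm.observe();print({k:np.round(v,3).tolist() for k,v in s.items()})
E
```

```text
side [[515.2, 0.0, 314.8], [0.0, 515.2, 194.0], [0.0, 0.0, 1.0]] [-0.146  0.     0.     0.     0.   ] C [-0.286  1.027  1.011] fwd [ 0.55 -0.56 -0.62]
top [[479.2, 0.0, 316.7], [0.0, 479.2, 204.4], [0.0, 0.0, 1.0]] [-0.134  0.     0.     0.     0.   ] C [0.215 0.2   1.41 ] fwd [ 0.21 -0.02 -0.98]
{'t': 0.1, 'qpos': [1.108, 0.478, 0.022, 1.556, -0.011, 1.109, -0.083], 'qd': [-0.0, -0.003, -0.0, -0.004, -0.0, 0.001, 0.0], 'joint_efforts': [0.005, -58.409, 1.54, -27.331, -0.054, 0.013, 0.0], 'tool_pos': [0.234, -0.632, 0.222], 'orientation': [-3.091, -0.554, 0.001], 'contact_force': [-0.772, 0.087, -0.677], 'torque': [0.024, 0.002, 0.03], 'gripper_force': 0.0, 'grip_width': 0.997}
```

View pics/top0.png

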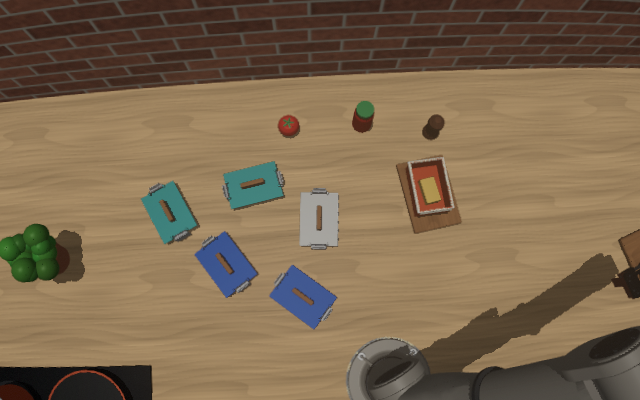

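View pics/side0.png

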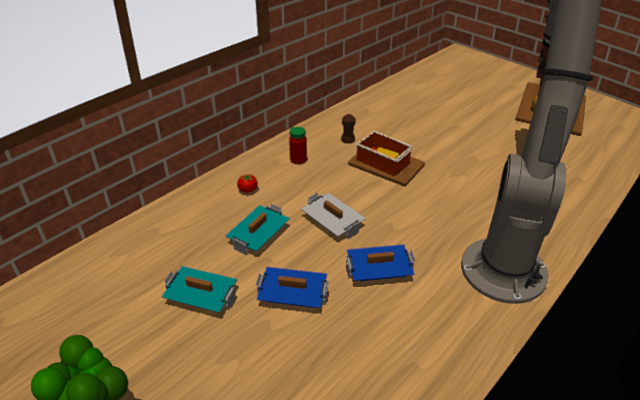

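The top view shows the white lid at about (319,219), with its bar at (319,217). The orange box is at (431,187) on its board. In the side view the lid is at (334,215) and the box at (384,152). The teal and blue lids are look-alikes. The jar, tomato and grinder stand beyond the lid and box.

```bash
cat > h.py <<'E'
import cv2,numpy as np
from workcell import arm,cams
from scipy.spatial.transform import Rotation as Ro
def rays(n,uv):
    i=cams.camera_info(n);K=np.array(i["camera_matrix"],float);D=np.array(i["dist"],float)
    R=cv2.Rodrigues(np.array(i["rvec"],float))[0];C=-R.T@np.array(i["tvec"],float).ravel()
    q=cv2.undistortPoints(np.array(uv,float).reshape(-1,1,2),K,D).reshape(-1,2)
    return C,np.c_[q,np.ones(len(q))]@R
def plane(n,uv,z):
    C,d=rays(n,uv);return (C+d*((z-C[2])/d[:,2])[:,None])[:,:2]
def mask(p,lo,hi,box):
    h=cv2.cvtColor(p,cv2.COLOR_RGB2HSV);m=cv2.inRange(h,np.array(lo),np.array(hi))
    k=np.zeros_like(m);u0,v0,u1,v1=box;k[v0:v1,u0:u1]=1;return m*k
def rect(n,m,z,biggest=True):
    cs,_=cv2.findContours(m,cv2.RETR_EXTERNAL,cv2.CHAIN_APPROX_NONE)
    c=max(cs,key=cv2.contourArea) if biggest else np.vstack(cs)
    w=plane(n,c.reshape(-1,2),z)
    (cx,cy),(a,b),t=cv2.minAreaRect((w*1000).astype(np.float32))
    if a<b:a,b,t=b,a,t+90
    t=(t+90)%180-90
    return np.round([cx,cy,a,b,t],1)   # mm, deg of long side from world x
def state():
    s=arm.observe();R=Ro.from_rotvec(s["orientation"]).as_matrix()
    return s,np.array(s["tool_pos"])*1000,R
E
python3 - <<'E'
from h import *
S=dict(top=np.load("top0.npz")["p"],side=np.load("side0.npz")["p"])
B=dict(top=dict(lid=(290,180,350,256),kp=(395,145,470,240)),side=dict(lid=(300,190,370,240),kp=(345,125,430,185)))
for n in S:
    p=S[n]
    W=mask(p,(0,0,120),(180,45,255),B[n]["lid"]); print(n,"plate",rect(n,W,.032))
    W=cv2.morphologyEx(W,cv2.MORPH_OPEN,np.ones((5,5)));print(n,"plate opened",rect(n,W,.032))
    G=mask(p,(3,70,30),(22,255,190),(305,203,333,232) if n=="top" else (320,198,346,221)); print(n,"grip",rect(n,G,.058))
    C=mask(p,(0,0,130),(180,70,255),B[n]["kp"]); print(n,"rim",rect(n,C,.082),rect(n,C,.082,False),C.sum()//255)
    cv2.imwrite(f"pics/m_{n}.png",cv2.resize(np.hstack([W[130:250,280:480],C[130:250,280:480]]),None,fx=2,fy=2))
E
```

```text
top plate [474.2 171.3 158.6 110.2  -4.1]
top plate opened [473.9 171.3 158.1 110.2  -4.1]
top grip [471.5 169.3  67.2  11.5  -3.6]
top rim [ 542.4 -158.5  160.3  109.6    5. ] [ 542.4 -158.5  160.3  109.6    5. ] 369
side plate [474.5 169.4 159.  111.5  -4.7]
side plate opened [473.9 169.5 157.9 111.5  -4.7]
side grip [466.4 178.3  83.   28.3  -4.9]
side rim [ 466.6 -162.1   99.7   18.4   89.5] [ 542.5 -160.9  164.1  109.3    4.8] 128
```

```bash
python3 -m pendant '40 -26 0 0 0 0; 80 -52 0 0 0 0; 120 -78 0 0 0 0.1; 160 -104 0 0 0 0.2; 200 -130 0 0 0 0.3; 240 -156 0 0 0 0.426; 280 -182 0 0 0 0.426; 320 -208 0 0 0 0.426; 360 -234 0 0 0 0.426; 400 -259 0 0 0 0.426; 400 -259 0 0 0 0.426' 60 20
python3 - <<'E'
from h import *
s,p,R=state();print(s["t"],p.round(1),R.round(4).tolist(),np.round(s["qpos"],2))
print("delta tool to above lid", (R.T@(np.array([474,170.4,140])-p)).round(1), "yaw x",np.degrees(np.arctan2(R[1,0],R[0,0])))
E
```

```text
t: 1.2
tool_pos: [0.5239, -0.2433, 0.2224]
orientation: [-3.137, 0.094, -0.003]
contact_force: [-0.6, -0.4, 0.2]
grip_width: 0.68
gripper_force: 0.0
1.2 [ 523.9 -243.3  222.4] [[0.9982, -0.0599, 0.0018], [-0.0599, -0.9982, 0.0036], [0.0015, -0.0037, -1.0]] [ 0.4   0.32 -0.09  1.79  0.03  1.03 -1.33]
delta tool to above lid [ -74.7 -409.7   83.8] yaw x -3.434627892620681
```

```bash
python3 -m pendant '-8 -45 5 0 0 0; -16 -90 10 0 0 0; -24 -135 20 0 0 0; -32 -180 30 0 0 0; -40 -225 40 0 0 0.012; -48 -270 50 0 0 0.012; -56 -315 60 0 0 0.012; -65 -360 72 0 0 0.012; -75 -410 84 0 0 0.012; -75 -410 84 0 0 0.012; -75 -410 84 0 0 0.012' 60 20
python3 - <<'E'
from h import *
s,p,R=state();print(s["t"],p.round(1),R.round(4).tolist(),np.round(s["qpos"],2))
print("delta tool to grasp", (R.T@(np.array([474,170.4,36])-p)).round(1), "yaw x",np.degrees(np.arctan2(R[1,0],R[0,0])))
a,_=cams.capture("side");b,_=cams.capture("top")
cv2.imwrite("pics/ab.png",cv2.resize(np.vstack([a[130:260,250:450],b[150:280,220:420]]),None,fx=2.2,fy=2.2)[:,:,::-1])
E
```

```text
t: 2.3
tool_pos: [0.4733, 0.1638, 0.1381]
orientation: [3.139, -0.126, -0.002]
contact_force: [-1.0, -1.1, 0.3]
grip_width: 0.68
gripper_force: 0.0
2.3 [473.3 163.8 138.1] [[0.9968, -0.0802, -0.0013], [-0.0802, -0.9968, -0.0004], [-0.0012, 0.0005, -1.0]] [-0.2   0.32 -0.3   2.03  0.13  0.81 -2.23]
delta tool to grasp [  0.3  -6.6 102.1] yaw x -4.597678674452526
```

View pics/ab.png

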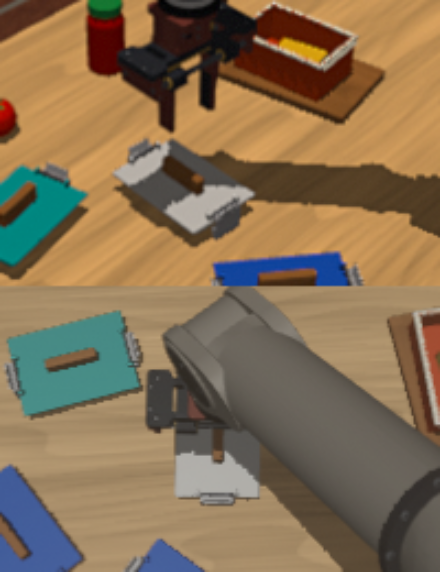

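The fingers hang over the white lid and straddle its bar (crop about (190,180)). I'll let it settle on the way down.

```bash
python3 -m pendant '0 0 20 0 0 0; 0 0 40 0 0 0; 0 0 60 0 0 0; 0 0 70 0 0 0; 0 0 70 0 0 0; 0 0 70 0 0 0'
python3 - <<'E'
from h import *
s,p,R=state();print(s["t"],p.round(1),s["contact_force"])
print("delta tool to grasp", (R.T@(np.array([474,170.4,36])-p)).round(1), "yaw x",np.degrees(np.arctan2(R[1,0],R[0,0])))
E
```

```text
t: 3.0
tool_pos: [0.4746, 0.1625, 0.0692]
orientation: [3.139, -0.133, 0.001]
contact_force: [-0.4, -0.1, -0.2]
grip_width: 0.686
gripper_force: 0.0
3.0 [474.6 162.5  69.2] [-0.35928728 -0.06157262 -0.20129845]
delta tool to grasp [-1.3 -7.8 33.2] yaw x -4.846421338029805
```

```bash
python3 -m pendant '-1 -8 0 0 0 -0.008; -1 -8 10 0 0 -0.008; -1 -8 20 0 0 -0.008; -1 -8 30 0 0 -0.008; -1 -8 32 0 0 -0.008; -1 -8 32 0 0 -0.008;-1 -8 32 0 0 -0.008' 50 && python3 -m pendant '0 0 0 0 0 0; 0 0 0 0 0 0; 0 0 0 0 0 0; 0 0 0 0 0 0; 0 0 0 0 0 0; 0 0 0 0 0 0; 0 0 0 0 0 0; 0 0 0 0 0 0' 5 35
```

```text
t: 3.7
tool_pos: [0.4737, 0.1712, 0.0366]
orientation: [3.139, -0.118, -0.0]
contact_force: [0.7, -0.5, 1.1]
grip_width: 0.571
gripper_force: 0.0
t: 4.5
tool_pos: [0.4737, 0.171, 0.0367]
orientation: [3.139, -0.118, 0.0]
contact_force: [-0.1, -1.5, 2.3]
grip_width: 0.155
gripper_force: 35.0
```

```bash
python3 -m pendant '0 0 -5 0 0 0; 0 0 -15 0 0 0; 0 0 -30 0 0 0; 0 0 -60 0 0 0; 0 0 -90 0 0 0; 0 0 -120 0 0 0; 0 0 -130 0 0 0; 0 0 -130 0 0 0; 0 0 -130 0 0 0' 5 60
python3 - <<'E'
from h import *
s,p,R=state();print(s["t"],p.round(1),R.round(4).tolist(),np.round(s["contact_force"],2),np.round(s["torque"],2),np.round(s["qpos"],2))
print("delta tool to 25mm above-ish box", (R.T@(np.array([542.5,-159.7,170])-p)).round(1), "yaw x",np.degrees(np.arctan2(R[1,0],R[0,0])))
for n in("side","top"):
    a,_=cams.capture(n);cv2.imwrite(f"pics/lift_{n}.png",a[:,:,::-1])
E
```

```text
t: 5.4
tool_pos: [0.4729, 0.1708, 0.1656]
orientation: [3.139, -0.118, -0.002]
contact_force: [-0.2, -0.3, -3.7]
grip_width: 0.153
gripper_force: 60.0
5.4 [472.9 170.8 165.6] [[0.9972, -0.0751, -0.0014], [-0.0751, -0.9972, -0.0007], [-0.0013, 0.0008, -1.0]] [-0.24 -0.33 -3.66] [ 0.03  0.1  -0.01] [-0.2   0.28 -0.31  2.    0.11  0.88 -2.22]
delta tool to 25mm above-ish box [ 94.2 324.3  -4.2] yaw x -4.308505960868165
```

```bash
python3 -m pendant '5 18 -2 0 0 0; 14 50 -4 0 0 -0.03; 25 86 -4 0 0 -0.06; 36 124 -4 0 0 -0.09; 47 162 -4 0 0 -0.12; 58 200 -4 0 0 -0.14; 69 238 -4 0 0 -0.16; 80 276 -4 0 0 -0.16; 88 304 -4 0 0 -0.16; 94 324 -4 0 0 -0.16; 94 324 -4 0 0 -0.16; 94 324 -4 0 0 -0.16'; python3 -m pendant '0 0 0 0 0 0; 0 0 0 0 0 0; 0 0 0 0 0 0'
python3 - <<'E'
from h import *
s,p,R=state();print(s["t"],p.round(1),R.round(4).tolist(),np.round(s["contact_force"],2))
a,_=cams.capture("side");b,_=cams.capture("top");np.savez("c1.npz",side=a,top=b)
cv2.imwrite("pics/c1.png",np.hstack([cv2.resize(a[80:200,320:450],None,fx=3,fy=3),cv2.resize(b[120:240,370:500],None,fx=3,fy=3)])[:,:,::-1])
E
```

```text
t: 6.7
tool_pos: [0.5422, -0.1585, 0.1692]
orientation: [-3.138, -0.132, 0.004]
contact_force: [-0.1, 0.3, -2.8]
grip_width: 0.159
gripper_force: 60.0
t: 7.0
tool_pos: [0.543, -0.1579, 0.1706]
orientation: [-3.138, -0.136, 0.0]
contact_force: [0.7, -0.4, -3.0]
grip_width: 0.158
gripper_force: 60.0
7.0 [ 543.  -157.9  170.6] [[0.9963, 0.0863, -0.0001], [0.0863, -0.9963, 0.0002], [-0.0001, -0.0002, -1.0]] [ 0.71 -0.44 -2.96]
```

View pics/c1.png

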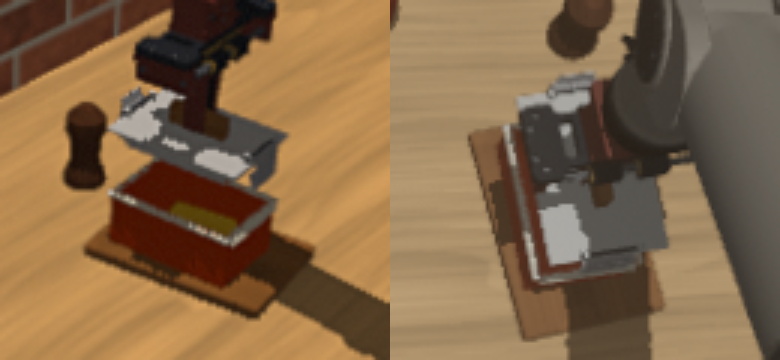

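The lid hangs level above the mouth in both crops, at about (200,140) on the left and (590,190) on the right. I'll take the mouth centre from the inner edge of the cream ring in the first pictures.

Run:
```python
from h import *
for n,b in(("top",(400,145,465,225)),("side",(350,128,420,180))):
    p=np.load(n+"0.npz")["p"]
    for th in (100,70):
        m=mask(p,(0,0,110),(180,th,255),b)
        m=cv2.morphologyEx(m,cv2.MORPH_CLOSE,np.ones((3,3)))
        cs,hi=cv2.findContours(m,cv2.RETR_CCOMP,cv2.CHAIN_APPROX_NONE)
        hs=[c for c,h in zip(cs,hi[0]) if h[3]>=0]
        print(n,th,"outer",rect(n,m,.082))
        if hs:
            f=cv2.drawContours(np.zeros_like(m),[max(hs,key=cv2.contourArea)],-1,255,-1)
            print("   hole",rect(n,f,.082), "hole centroid/edge lines")
            w=plane(n,max(hs,key=cv2.contourArea).reshape(-1,2),.082)*1000
            a=np.radians(5);A=np.array([[np.cos(a),np.sin(a)],[-np.sin(a),np.cos(a)]])
            q=(w-[542.5,-159.5])@A.T; i=abs(q[:,1])<30; j=abs(q[:,0])<50
            e=[np.median(q[i&(q[:,0]>50),0]),np.median(q[i&(q[:,0]<-50),0]),np.median(q[j&(q[:,1]>30),1]),np.median(q[j&(q[:,1]<-30),1])]
            sl=[np.degrees(np.arctan(np.polyfit(q[k,0],q[k,1],1)[0])) for k in (j&(q[:,1]>30),j&(q[:,1]<-30))]
            print("   edges +x -x +y -y",np.round(e,1),"long-edge slope rel 5deg",np.round(sl,2))
```

```text
top 100 outer [ 559.5 -171.2  207.1  194.8   -3. ]
   hole [ 542.6 -158.1  151.7  100.9    4.9] hole centroid/edge lines
   edges +x -x +y -y [ 73.7 -73.6  49.5 -47.3] long-edge slope rel 5deg [0.56 0.13]
top 70 outer [ 542.1 -158.3  160.6  110.2    4.9]
   hole [ 543.3 -158.8  153.1  104.7    4.9] hole centroid/edge lines
   edges +x -x +y -y [ 75.  -73.9  50.6 -48.3] long-edge slope rel 5deg [0.16 1.82]
side 100 outer [ 542.1 -161.   165.2  113.2    5. ]
side 70 outer [ 466.6 -160.2  102.    26.5   84.7]
```

```bash
python3 -m pendant '-0.7 1 10 0 0 0; -0.7 1 20 0 0 0; -0.7 1 30 0 0 0; -0.7 1 40 0 0 0; -0.7 1 48 0 0 0; -0.7 1 48 0 0 0; -0.7 1 48 0 0 0; -0.7 1 48 0 0 0; -0.7 1 48 0 0 0'
python3 - <<'E'
from h import *
s,p,R=state();print(s["t"],p.round(1),R.round(4).tolist(),np.round(s["contact_force"],2))
print("to target",(R.T@(np.array([542.3,-159,113])-p)).round(1),"yaw",np.degrees(np.arctan2(R[1,0],R[0,0])))
a,_=cams.capture("side");b,_=cams.capture("top");np.savez("c2.npz",side=a,top=b)
cv2.imwrite("pics/c2.png",np.hstack([cv2.resize(a[90:190,330:430],None,fx=4,fy=4,interpolation=2),cv2.resize(b[130:230,390:490],None,fx=4,fy=4,interpolation=2)])[:,:,::-1])
E
```

```text
t: 8.0
tool_pos: [0.5429, -0.1601, 0.1232]
orientation: [3.138, 0.133, 0.002]
contact_force: [0.2, -0.3, -2.6]
grip_width: 0.157
gripper_force: 60.0
8.0 [ 542.9 -160.1  123.2] [[0.9964, 0.0847, 0.0011], [0.0847, -0.9964, -0.0002], [0.0011, 0.0003, -1.0]] [ 0.25 -0.34 -2.64]
to target [-0.5 -1.1 10.2] yaw 4.856533054025918
```

View pics/c2.png

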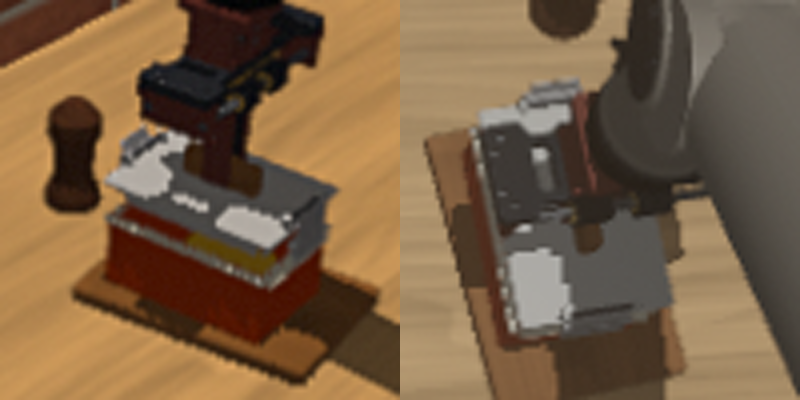

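The lid hangs squarely about 20 mm over the rim in both crops. Next I lower it slowly to the mouth by feel.

```bash
python3 -m pendant '-0.5 -1 3 0 0 0; -0.5 -1 6 0 0 0; -0.5 -1 9 0 0 0; -0.5 -1 12 0 0 0; -0.5 -1 13 0 0 0; -0.5 -1 13 0 0 0; -0.5 -1 13 0 0 0'; python3 -c "
from h import *
s,p,R=state();print(p.round(1),np.round(s['contact_force'],2),np.round(s['torque'],2),(R.T@(np.array([542.3,-159,106])-p)).round(1))"
```

```text
t: 8.8
tool_pos: [0.5419, -0.159, 0.1097]
orientation: [-3.139, -0.133, -0.0]
contact_force: [-0.3, 0.1, -2.8]
grip_width: 0.153
gripper_force: 60.0
[ 541.9 -159.   109.7] [-0.27  0.14 -2.82] [0.02 0.05 0.  ] [0.4 0.  3.7]
```

Now at the taper, with no contact so far. Continuing slowly.

```bash
python3 -m pendant '0 0 1 0 0 0; 0 0 2 0 0 0; 0 0 3 0 0 0; 0 0 3 0 0 0'; python3 -m pendant '0 0 1 0 0 0; 0 0 2 0 0 0; 0 0 3 0 0 0; 0 0 3 0 0 0'; python3 -c "
from h import *
s,p,R=state();print(p.round(1),np.round(s['contact_force'],2),np.round(s['torque'],2))"
```

```text
t: 9.2
tool_pos: [0.5417, -0.1591, 0.1065]
orientation: [-3.139, -0.133, 0.0]
contact_force: [0.3, 0.1, -2.6]
grip_width: 0.155
gripper_force: 60.0
t: 9.6
tool_pos: [0.5424, -0.159, 0.1038]
orientation: [3.139, 0.133, 0.002]
contact_force: [0.7, 0.2, -1.5]
grip_width: 0.151
gripper_force: 60.0
[ 542.4 -159.   103.8] [ 0.72  0.19 -1.53] [ 0.   -0.32  0.03]
```

```bash
python3 -m pendant '0.4 0 0 0 0 0; 0.8 0 0 0 0 0; 0.8 0 0 0 0 0'; python3 -c "
from h import *
s,p,R=state();print(p.round(1),np.round(s['contact_force'],2),np.round(s['torque'],2))"; python3 -m pendant '0 0 1 0 0 0; 0 0 2 0 0 0; 0 0 2 0 0 0'; python3 -c "
from h import *
s,p,R=state();print(p.round(1),np.round(s['contact_force'],2),np.round(s['torque'],2))"
```

```text
t: 9.9
tool_pos: [0.5426, -0.159, 0.1036]
orientation: [-3.139, -0.133, 0.0]
contact_force: [0.3, -0.2, -2.2]
grip_width: 0.152
gripper_force: 60.0
[ 542.6 -159.   103.6] [ 0.29 -0.23 -2.21] [ 0.09 -0.16 -0.04]
t: 10.2
tool_pos: [0.5431, -0.159, 0.1018]
orientation: [3.139, 0.133, 0.001]
contact_force: [1.9, 0.0, -0.6]
grip_width: 0.158
gripper_force: 60.0
[ 543.1 -159.   101.8] [ 1.91  0.03 -0.65] [ 0.07 -0.53 -0.02]
```

```bash
python3 -m pendant '0.5 0 0 0 0 0; 1 0 0 0 0 0; 1 0 0 0 0 0; 1 0 0 0 0 0'; python3 -c "
from h import *
s,p,R=state();print(p.round(1),np.round(s['contact_force'],2),np.round(s['torque'],2))"; python3 -m pendant '0 0 1 0 0 0; 0 0 1 0 0 0; 0 0 1 0 0 0'; python3 -c "
from h import *
s,p,R=state();print(p.round(1),np.round(s['contact_force'],2),np.round(s['torque'],2))"
```

```text
t: 10.6
tool_pos: [0.5434, -0.159, 0.1016]
orientation: [3.139, 0.133, -0.001]
contact_force: [-0.2, 0.2, -0.4]
grip_width: 0.154
gripper_force: 60.0
[ 543.4 -159.   101.6] [-0.23  0.15 -0.43] [ 0.02  0.04 -0.03]
t: 10.9
tool_pos: [0.5437, -0.159, 0.1008]
orientation: [3.139, 0.133, 0.0]
contact_force: [-1.5, -0.4, 3.2]
grip_width: 0.156
gripper_force: 60.0
[ 543.7 -159.   100.8] [-1.49 -0.39  3.16] [-0.08  0.16 -0.08]
```

```bash
python3 -m pendant '-0.3 0 1 0 0 0; -0.3 0 2 0 0 0; -0.3 0 2 0 0 0; -0.3 0 2 0 0 0'; python3 -c "
from h import *
s,p,R=state();print(p.round(1),np.round(s['contact_force'],2),np.round(s['torque'],2),R[2].round(4))"; python3 -m pendant '0 0 1 0 0 0; 0 0 2 0 0 0; 0 0 2 0 0 0'; python3 -c "
from h import *
s,p,R=state();print(p.round(1),np.round(s['contact_force'],2),np.round(s['torque'],2),R[2].round(4))"
```

```text
t: 11.3
tool_pos: [0.5436, -0.159, 0.0989]
orientation: [3.139, 0.133, 0.001]
contact_force: [-0.2, -0.3, 5.5]
grip_width: 0.152
gripper_force: 60.0
[ 543.6 -159.    98.9] [-0.24 -0.32  5.53] [-0.01  0.17 -0.04] [ 6.e-04  2.e-04 -1.e+00]
t: 11.6
tool_pos: [0.5438, -0.159, 0.0972]
orientation: [3.139, 0.133, 0.001]
contact_force: [-1.0, 0.3, 7.3]
grip_width: 0.155
gripper_force: 60.0
[ 543.8 -159.    97.2] [-0.96  0.35  7.25] [-0.    0.26 -0.1 ] [ 9.e-04  3.e-04 -1.e+00]
```

```bash
for k in 1 2; do python3 -m pendant '0 0 0.7 0 0 0; 0 0 1.5 0 0 0; 0 0 1.5 0 0 0'; done; python3 -c "
from h import *
s,p,R=state();print(p.round(1),np.round(s['contact_force'],2),np.round(s['torque'],2),R[2].round(4))"
```

```text
t: 11.9
tool_pos: [0.5441, -0.159, 0.0961]
orientation: [3.138, 0.133, 0.002]
contact_force: [-1.3, -0.2, 10.6]
grip_width: 0.155
gripper_force: 60.0
t: 12.2
tool_pos: [0.5443, -0.1591, 0.095]
orientation: [3.138, 0.133, 0.003]
contact_force: [-2.1, 0.5, 13.2]
grip_width: 0.153
gripper_force: 60.0
[ 544.3 -159.1   95. ] [-2.09  0.5  13.15] [ 0.05  0.71 -0.05] [ 2.e-03  7.e-04 -1.e+00]
```

```bash
for k in 1; do python3 -m pendant '-0.3 0 0.5 0 -0.002 0; -0.5 0 1 0 -0.002 0; -0.5 0 1 0 -0.002 0'; done; python3 -c "
from h import *
s,p,R=state();print(p.round(1),np.round(s['contact_force'],2),np.round(s['torque'],2),R[2].round(4))"; python3 -m pendant '0 0 0.5 0 0 0; 0 0 1 0 0 0; 0 0 1 0 0 0'; python3 -c "
from h import *
s,p,R=state();print(p.round(1),np.round(s['contact_force'],2),np.round(s['torque'],2),R[2].round(4))"
```

```text
t: 12.5
tool_pos: [0.5444, -0.1591, 0.0945]
orientation: [3.138, 0.133, 0.002]
contact_force: [-1.1, 0.1, 14.9]
grip_width: 0.156
gripper_force: 60.0
[ 544.4 -159.1   94.5] [-1.13  0.11 14.93] [ 0.13  0.66 -0.07] [ 1.e-03  9.e-04 -1.e+00]
t: 12.8
tool_pos: [0.5445, -0.1591, 0.0937]
orientation: [3.138, 0.133, 0.002]
contact_force: [-1.4, 0.3, 17.0]
grip_width: 0.155
gripper_force: 60.0
[ 544.5 -159.1   93.7] [-1.41  0.33 17.02] [ 0.09  0.71 -0.03] [ 0.0013  0.001  -1.    ]
```

```bash
python3 -m pendant '-0.2 0 0.3 0 0 0; -0.2 0 0.5 0 0 0; -0.2 0 0.5 0 0 0'; python3 -c "
from h import *
s,p,R=state();print(p.round(1),np.round(s['contact_force'],2),np.round(s['torque'],2),R[2].round(4))"
```

```text
t: 13.1
tool_pos: [0.543, -0.1592, 0.0923]
orientation: [3.138, 0.133, -0.002]
contact_force: [-4.3, 0.1, 12.7]
grip_width: 0.153
gripper_force: 60.0
[ 543.  -159.2   92.3] [-4.26  0.06 12.66] [ 0.06  0.95 -0.  ] [-1.3e-03  6.0e-04 -1.0e+00]
```

```bash
python3 -m pendant '0 0 0.2 0 0 0; 0 0 0.4 0 0 0; 0 0 0.4 0 0 0'; python3 -c "
from h import *
s,p,R=state();print(p.round(1),np.round(s['contact_force'],2),np.round(s['torque'],2),R[2].round(4))"
```

```text
t: 13.4
tool_pos: [0.5427, -0.1592, 0.0917]
orientation: [3.138, 0.133, -0.003]
contact_force: [-4.3, -0.3, 12.0]
grip_width: 0.153
gripper_force: 60.0
[ 542.7 -159.2   91.7] [-4.3  -0.33 11.99] [0.17 0.59 0.02] [-1.7e-03  4.0e-04 -1.0e+00]
```

One end (+x) has snapped. I'll keep pressing for the other.

```bash
python3 -m pendant '0 0 0.3 0 0.002 0; 0 0 0.4 0 0.003 0; 0 0 0.4 0 0.003 0'; python3 -c "
from h import *
s,p,R=state();print(p.round(1),np.round(s['contact_force'],2),np.round(s['torque'],2),R[2].round(4))"
```

```text
t: 13.7
tool_pos: [0.5428, -0.1592, 0.0917]
orientation: [3.138, 0.133, 0.002]
contact_force: [-4.4, 0.9, 16.2]
grip_width: 0.152
gripper_force: 60.0
[ 542.8 -159.2   91.7] [-4.44  0.93 16.24] [ 0.2   1.04 -0.03] [ 1.5e-03  5.0e-04 -1.0e+00]
```

```bash
python3 -m pendant '-0.2 0 0.2 0 0 0; -0.4 0 0.3 0 0.001 0; -0.4 0 0.3 0 0.001 0'; python3 -c "
from h import *
s,p,R=state();print(p.round(2),np.round(s['contact_force'],2),np.round(s['torque'],2),R[2].round(4))"
```

```text
t: 14.0
tool_pos: [0.5427, -0.1592, 0.0917]
orientation: [3.138, 0.133, 0.005]
contact_force: [-5.4, 0.7, 17.7]
grip_width: 0.154
gripper_force: 60.0
[ 542.75 -159.2    91.7 ] [-5.43  0.71 17.73] [ 0.28  1.06 -0.05] [ 3.2e-03  6.0e-04 -1.0e+00]
```

```bash
python3 -m pendant '0 0 -0.7 0 -0.002 0; 0 0 -1.5 0 -0.003 0; 0 0 -1.5 0 -0.003 0'; python3 -c "
from h import *
s,p,R=state();print(p.round(2),np.round(s['contact_force'],2),np.round(s['torque'],2),R[2].round(4))"; python3 -m pendant '0 0 -0.7 0 0 0; 0 0 -1.3 0 0 0; 0 0 -1.3 0 0 0'; python3 -c "
from h import *
s,p,R=state();print(p.round(2),np.round(s['contact_force'],2),np.round(s['torque'],2),R[2].round(4))
a,_=cams.capture('side');b,_=cams.capture('top');np.savez('c3.npz',side=a,top=b)
cv2.imwrite('pics/c3.png',np.hstack([cv2.resize(a[100:180,340:430],None,fx=5,fy=5,interpolation=2),cv2.resize(b[140:220,400:470],None,fx=5,fy=5,interpolation=2)])[:,:,::-1])"
```

```text
t: 14.3
tool_pos: [0.5426, -0.1591, 0.0917]
orientation: [3.139, 0.133, -0.0]
contact_force: [-0.8, -0.3, 5.2]
grip_width: 0.155
gripper_force: 60.0
[ 542.62 -159.12   91.74] [-0.76 -0.32  5.22] [ 0.   -0.11  0.01] [-2.e-04  2.e-04 -1.e+00]
t: 14.6
tool_pos: [0.5419, -0.1588, 0.092]
orientation: [-3.138, -0.134, 0.003]
contact_force: [3.0, 0.1, -6.3]
grip_width: 0.159
gripper_force: 60.0
[ 541.89 -158.78   92.05] [ 3.    0.13 -6.32] [-0.03 -0.85  0.04] [-1.8e-03 -4.0e-04 -1.0e+00]
```

View pics/c3.png

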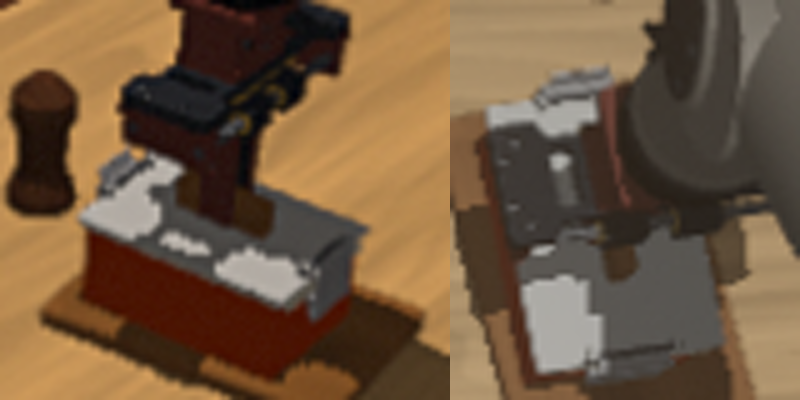

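The lid sits flush on the box in both crops: the front plate edge is on the rim at about (200,270), and the catches are down at (330,280). A light pull lifts it only 0.3 mm. I'll do one firm final press below the limit, then release.

```bash
python3 -m pendant '0 0 0.7 0 0 0; 0 0 1.3 0 0.001 0; 0 0 1.9 0 0.002 0; 0 0 2.4 0 0.003 0; 0 0 2.4 0 0.003 0'; python3 -m pendant '0 0 0.3 0 0 0; 0 0 0.5 0 0 0; 0 0 0.5 0 0 0';  python3 -c "
from h import *
s,p,R=state();print(p.round(2),np.round(s['contact_force'],2),np.round(s['torque'],2),R[2].round(4))"
```

```text
t: 15.2
tool_pos: [0.5418, -0.1588, 0.0917]
orientation: [-3.139, -0.133, -0.002]
contact_force: [-4.0, 1.8, 11.1]
grip_width: 0.156
gripper_force: 60.0
t: 15.5
tool_pos: [0.5418, -0.1588, 0.0917]
orientation: [-3.139, -0.133, -0.002]
contact_force: [-6.3, 2.8, 14.5]
grip_width: 0.153
gripper_force: 60.0
[ 541.84 -158.78   91.73] [-6.3   2.79 14.45] [ 0.55  1.26 -0.01] [ 0.0014  0.     -1.    ]
```

```bash
python3 -m pendant '0.5 0 0.4 0 0 0; 0.8 0 0.7 0 0 0; 0.8 0 0.7 0 0 0';  python3 -c "
from h import *
s,p,R=state();print(p.round(2),np.round(s['contact_force'],2),np.round(s['torque'],2),R[2].round(4))"
```

```text
t: 15.8
tool_pos: [0.5419, -0.1588, 0.0917]
orientation: [3.139, 0.133, -0.0]
contact_force: [-10.9, 2.4, 24.2]
grip_width: 0.159
gripper_force: 60.0
[ 541.86 -158.76   91.69] [-10.95   2.37  24.2 ] [ 0.71  2.29 -0.02] [-1.e-04 -0.e+00 -1.e+00]
```

A hard stop with no motion at 24 N means both catches are in. I'll back off and relax.

```bash
python3 -m pendant '-0.4 0 -1 0 0 0; -0.8 -0.2 -2 0 0 0; -1 -0.2 -2.9 0 0 0; -1 -0.2 -2.9 0 0 0';  python3 -c "
from h import *
s,p,R=state();print(p.round(2),np.round(s['contact_force'],2),np.round(s['torque'],2),R[2].round(4))"
```

```text
t: 16.2
tool_pos: [0.5417, -0.1588, 0.0918]
orientation: [-3.139, -0.133, -0.002]
contact_force: [-0.6, -0.5, -0.9]
grip_width: 0.154
gripper_force: 60.0
[ 541.68 -158.85   91.81] [-0.65 -0.53 -0.94] [ 0.13 -0.    0.01] [ 1.3e-03 -2.0e-04 -1.0e+00]
```

Relaxed. Now open and rise straight up.

```bash
python3 -m pendant '0 0 0 0 0 0; 0 0 0 0 0 0; 0 0 0 0 0 0; 0 0 0 0 0 0; 0 0 0 0 0 0; 0 0 0 0 0 0; 0 0 0 0 0 0; 0 0 0 0 0 0' 50 && python3 -m pendant '0 0 -5 0 0 0; 0 0 -15 0 0 0; 0 0 -30 0 0 0; 0 0 -60 0 0 0; 0 0 -90 0 0 0; 0 0 -120 0 0 0; -40 20 -120 0 0 0; -70 60 -120 0 0 0; -80 105 -120 0 0 0; -80 150 -120 0 0 0; -80 190 -120 0 0 0; -80 190 -120 0 0 0' && python3 -c "
from h import *
a,da=cams.capture('side');b,db=cams.capture('top');np.savez('c4.npz',side=a,top=b,da=da,db=db)
cv2.imwrite('pics/c4.png',np.hstack([cv2.resize(a[100:180,340:430],None,fx=5,fy=5,interpolation=2),cv2.resize(b[140:220,400:470],None,fx=5,fy=5,interpolation=2)])[:,:,::-1])
# plane fit of plate from top depth
i=cams.camera_info('top');v,u=np.mgrid[145:225,400:475];m=(db[145:225,400:475]>0)
C,d=rays('top',np.c_[u[m],v[m]]);P=(C+d*db[145:225,400:475][m][:,None])*1000
c=(P[:,:2]-[542,-159]);t=np.radians(4.9);A=np.array([[np.cos(t),np.sin(t)],[-np.sin(t),np.cos(t)]]);q=c@A.T
k=(abs(q[:,0])<62)&(abs(q[:,1])<48)&(abs(q[:,1])>14)&(abs(P[:,2]-87)<12)
f=np.linalg.lstsq(np.c_[q[k],np.ones(k.sum())],P[k,2],rcond=None)[0];print('plate fit slope x,y, z',f.round(4),k.sum(),'rms',np.std(P[k,2]-np.c_[q[k],np.ones(k.sum())]@f))"
```

```text
t: 17.0
tool_pos: [0.542, -0.1588, 0.0922]
orientation: [-3.139, -0.133, -0.003]
contact_force: [-0.2, 0.2, 2.0]
grip_width: 0.565
gripper_force: 0.0
t: 18.2
tool_pos: [0.4767, -0.3615, 0.2129]
orientation: [3.136, 0.12, 0.004]
contact_force: [-0.4, -1.2, -0.4]
grip_width: 0.568
gripper_force: 0.0
plate fit slope x,y, z [ 1.70000e-03 -2.00000e-03  8.60821e+01] 965 rms 2.7663217495658943
```

View pics/c4.png

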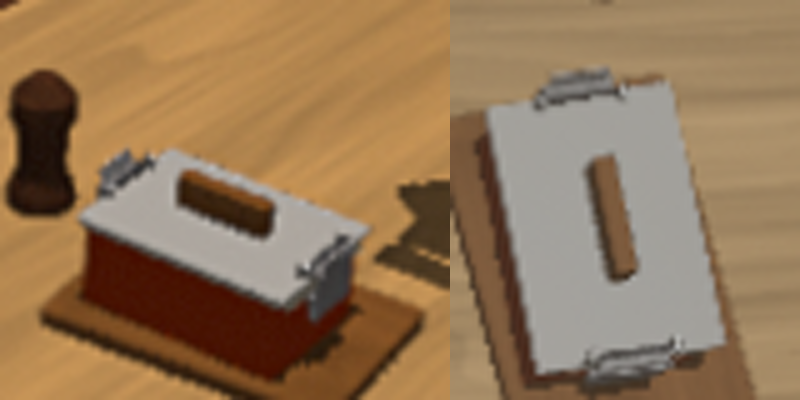

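The lid lies level and square on the box in both crops (side about (225,230), top about (605,235)). The plate top is at 86 mm against 87 mm expected, with almost no slope, so it is shut. Handing in.

```bash
python3 -c "
from workcell import arm
print(arm.job_done())"
```

```text
the job is handed in; nothing more can be done
None
```

The cheese keeper is closed and handed in at about 18 s: the lid sits level and flush, both catches appear snapped in (judged by feel, not seen directly), the closed box stands on its board, and the hardest press was about 27 N, just under the 28 N limit.

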